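# Park the rolling pin on the sloping draining board behind a chock

## Robot

A 6-joint arm with a two-finger parallel gripper is mounted at the origin on a cart in front of the work surface, level with it; the furniture and walls round the work are solid. World frame = base frame: x ahead of the robot, y to its left, z up, the work surface at z = 0. Lengths are in m, angles in rad, forces in N, time in s.
With the tool pointing down it reaches from about 0.425 to 1.125 m from the base axis. Payload 14.9 kg.
Tool frame: the origin (TCP) lies midway between the tips of the shut fingers; the grasp point (between the pads) lies 19 mm behind it (r.tcp_to_grasp is the distance from the TCP to the grasp point, in m); z points along the fingers, y is the line along which they close (so a half turn about z gives the same grasp; the last joint's range is limited). The gripper opens to 91 mm and grips with 3 to 60 N. Pads are 32 mm wide; open, the fingers measure 118 mm over their backs; the gripper's body (76 mm by 178 mm) begins 60 mm behind the grasp point.
Start: joints at [1.188, 0.379, 1.734, -0, 1.028, -0.033], TCP at [0.24, 0.658, 0.214] pointing down, gripper open.
Joint ranges: [-2.77, 2.77], [-0.74, 2.19], [0, 2.66], [-1.06, 4.2], [0.31, 2.87], [-3.08, 3.08]. Speed limits (rad/s): [1.89, 1.89, 2.39, 3.14, 3.14, 3.14].

## Interface

Orientations are given as [roll, pitch, yaw] about the fixed x, y, z axes, in that order (R = Rz(yaw) Ry(pitch) Rx(roll)).
In Python, from workcell import r gives the robot as it stands. Calls block until the motion is done:
- r.move_pose(position, orientation): joint-space move of the TCP to a pose.
- r.line_to(position, frame=None, rate=0.15, threshold=None): straight line of the TCP; frame=None keeps the orientation; rate is the mean speed in m/s. With threshold (N) it stops when the force on the tool has changed by that much, and returns True; else False.
- r.move_joints(angles): joint-space move.
- r.set_gripper(opening, squeeze=None): opening from 0.0 (shut) to 1.0 (fully open); squeeze is the grip in N (None keeps the last); returns when the fingers have stopped.
- r.pause(seconds).
- r.ik(position, orientation): joint angles nearest the present ones, or None.
- r.get_state(): the state.
- r.get_image(name): name is "scene" or "top" or "wrist"; returns the picture (384x512x3 uint8, red, green, blue); there is no depth.
- r.camera_params(name): a dict with "fx", "fy", "cx", "cy" (pixels), "R" (3x3) and "t" (3): a world point X has camera coordinates R X + t; the wrist camera has in their place "hand_eye" (4x4, takes a point from camera to tool coordinates, whose origin is the TCP and whose axes are the flange's). Camera axes: x right, y down, z forward; pixel columns grow to the right and rows downward; lengths in m; the calibration is good to about 2 mm. A picture is of the moment at which its call begins: read the wrist's pose just before it. camera_params takes no time and is no camera call.
A pose or a line that the arm cannot do raises r.IKError and nothing moves.
- r.sign_off(): hands the job in; it is judged then, once.
The state is a dict: "clock": time; "q": joint angles; "dq": joint speeds; "tau": joint torques, N m; "eef_pos": TCP position; "tool_rot": TCP orientation; "ft_force": force on the tool from outside, world axes, zero at the start; "moment": the same for the moment, N m; "gripper_width": opening from 0.0 (shut) to 1.0 (fully open); "finger_force": force on a finger pad.
Only numpy, scipy, OpenCV 4.12 (cv2) and the standard library are available. Lean on these libraries where they do the work, as an engineer would, in place of code of your own. Each camera call takes 0.05 s, during which the arm holds its last target. There are 200 camera calls.

## Task

Park the rolling pin to dry on the sloping draining board. First set the green forked chock down on the board, in the middle of its width and on the lower half, with the grip bar downhill and the thin toes pointing straight uphill; then take the pin from its slanting stand, lay it level across the slope just above the chock and keep hold of it until it sits in against both toes, and only then let go, so that it stays put. The pin must never roll loose or fall, and leave the other things on the worktop where they are.

Things in the scene. Friction and masses are not known exactly. Their poses are not given: they have to be found in the camera images.
- board_top: top of the fixed wooden draining board: 170 mm across (x), 210 mm along the slope (y), no rim. Origin: centre of its upper face, about 38 mm above the worktop. x is level and points away from the robot, y points straight uphill (to the robot's left, rising 8 degrees), z is the normal of the face. A round thing laid across it rolls off the low edge.
- pin_mid (a point): centre of the loose wooden rolling pin, a plain cylinder 50 mm thick, 140 mm long, 0.3 kg; x is its long axis. It starts in the stand, rising 30 degrees towards the robot's right, its centre 78 mm above the worktop. About 80 mm of its middle is free between the saddles: grasp it there square to its axis (tool leaning 30 degrees) and lift it out square to its axis.
- stand: fixed dark wooden stand of the pin: base 135 x 80 x 12 mm, two V-shaped saddles under the pin 48 mm either side of its middle, a stop at its low end (at the left); the pin's high end is 130 mm up. Origin: centre of the base's underside, straight below the pin's centre; x points the way the pin rises.
- chock_grip (a point): grip point of the loose green chock (0.3 kg): middle of its grip bar (18 mm thick along x, 92 mm along y, 40 mm high), 28 mm above its underside. x points to the toes, z up. Two shoes, 18 mm wide, 22 mm high, run ahead from the bar's ends; the 56 mm gap between them has room for a finger holding the pin. When the pin sits in against both toes its axis is 87 mm ahead of this point.
- chock_toe (a point): point on the chock's underside midway between its two toes, the thin front ends of the shoes (75 mm ahead of the grip point along x, 28 mm below it); same axes. The front 20 mm of each shoe slopes 45 degrees down to the toe.
- mug_cream: yellow and cream mug, 78 x 114 x 92 mm, a bystander; origin at the centre of its underside
- pumpkin_small: small peach-coloured ceramic pumpkin, 62 mm across, 59 mm high, a bystander; origin at the centre of its underside
- salt_shaker: salt shaker with grey cap, 44 mm across, 90 mm high, a bystander; origin at the centre of its underside
- pepper_mill: dark wooden pepper mill, 58 mm across, 150 mm high, a bystander; origin at the centre of its underside
- lemon_a: lemon, 71 x 53 x 51 mm, a bystander; origin at the centre of its underside

How it is judged:
On the way, in this order (a step that is already met when the one before it is completed fails the run):
1. the chock lies flat on the lower half of the board, toes uphill, let go, and the pin is not there yet (y of chock_grip in the frame of board_top between -0.1 and -0.03 m and y of chock_toe in the frame of board_top between -0.03 and 0.045 m and x of chock_grip in the frame of board_top between -0.03 and 0.03 m and z of chock_grip in the frame of board_top between 0.022 and 0.033 m and angle between the x axis of chock_grip and the y axis of board_top, either way round below 0.17 rad and contact force between the fingers and chock below 0.05 N and distance between pin_mid and chock_toe above 0.08 m), for 0.2 s.
2. the pin lies on the board against the toes while still held (y of chock_grip in the frame of board_top between -0.1 and -0.03 m and y of chock_toe in the frame of board_top between -0.03 and 0.045 m and x of chock_grip in the frame of board_top between -0.03 and 0.03 m and z of chock_grip in the frame of board_top between 0.022 and 0.033 m and angle between the x axis of chock_grip and the y axis of board_top, either way round below 0.17 rad and x of pin_mid in the frame of chock_grip between 0.08 and 0.0945 m and y of pin_mid in the frame of chock_grip between -0.025 and 0.025 m and x of pin_mid in the frame of board_top between -0.04 and 0.04 m and z of pin_mid in the frame of board_top between 0.02 and 0.03 m and angle between the x axis of pin_mid and the x axis of board_top, either way round below 0.17 rad and contact force between the fingers and pin above 0.3 N), for 0.1 s.
At the end, for the whole second after the job is handed in: Chock flat on the board, toes uphill (10 deg), within 30 mm of mid-width, grip point 30-100 mm below the board's middle and toes within -30..+45 mm of it; pin on the board across the slope (10 deg), within 40 mm of mid-width and 25 mm of the chock's middle, bearing on the toes; both at rest (y of chock_grip in the frame of board_top between -0.1 and -0.03 m and y of chock_toe in the frame of board_top between -0.03 and 0.045 m and x of chock_grip in the frame of board_top between -0.03 and 0.03 m and z of chock_grip in the frame of board_top between 0.022 and 0.033 m and angle between the x axis of chock_grip and the y axis of board_top, either way round below 0.17 rad and x of pin_mid in the frame of chock_grip between 0.08 and 0.0945 m and y of pin_mid in the frame of chock_grip between -0.025 and 0.025 m and x of pin_mid in the frame of board_top between -0.04 and 0.04 m and z of pin_mid in the frame of board_top between 0.02 and 0.03 m and angle between the x axis of pin_mid and the x axis of board_top, either way round below 0.17 rad and contact force between pin and chock above 0.03 N and linear speed of each of pin, chock below 0.01 m/s); the robot touches nothing.
It fails at once if the pin moves loose on the board (more than 0.15 m/s without being held) (contact force between pin and board_top above 0.05 N and contact force between the fingers and pin below 0.02 N and linear speed of pin above 0.15 m/s).
It fails at once if the pin falls or rolls down onto the worktop (height (world z) of pin_mid below 0.035 m).
It fails at once if a bystander is shifted by more than 4 cm (distance of any of mug_cream, pumpkin_small, salt_shaker, pepper_mill, lemon_a from where it was at the start of the episode above 0.04 m).
It also fails if it takes over 66 s, if anything falls off the work surface, if the arm or the gripper's body presses on something with over 40 N, if the wrist force passes 120 N, or if a joint passes its speed limit or range.

## Working session

There is one attempt and no reset: what is moved stays moved. The work goes in short steps, each a Python script; the robot and the scene stay as the last script left them, time stands still between calls to the robot, and variables do not carry over. Pictures are saved under pics/ and viewed, at most 11 in all, crops included, and the job is handed in when it is done.

```bash
mkdir -p pics; python3 - <<'E'
from workcell import r
import cv2,numpy as np
for n in ["scene","top"]:
    im=r.get_image(n); cv2.imwrite(f"pics/{n}0.png",im[:,:,::-1])
    p=r.camera_params(n); print(n,p["fx"],p["cx"],p["cy"],np.round(-np.array(p["R"]).T@p["t"],3),np.round(p["R"],2).tolist())
print(r.get_state()); print(r.camera_params("wrist"))
E
```

```text
scene 412.83204191041773 253.94297266940433 188.25723884149807 [-0.216 -0.19   1.191] [[0.28, -0.96, 0.01], [-0.78, -0.24, -0.58], [0.56, 0.15, -0.82]]
top 480.64904810819286 256.5963576073456 198.212381264034 [ 0.212 -0.003  1.906] [[0.01, -1.0, 0.01], [-0.98, -0.01, -0.18], [0.18, -0.01, -0.98]]
{'clock': 0.1, 'q': array([ 1.18771413e+00,  3.79363139e-01,  1.73470016e+00, -2.39417702e-05,
        1.02849153e+00, -3.33155465e-02]), 'dq': array([-1.54483065e-03,  1.63232288e-03, -2.28964587e-03,  6.75080043e-04,
        6.62444526e-05, -1.31582752e-04]), 'tau': array([-2.78275453e-03, -7.65045476e+01, -4.35289514e+01,  6.51743123e-02,
        3.98146093e-02, -4.69695885e-05]), 'eef_pos': array([0.23976806, 0.65729242, 0.21335994]), 'tool_rot': array([-3.14063033e+00, -1.15661325e-05,  2.79183837e+00]), 'ft_force': array([0.3760435 , 0.09969156, 0.10706146]), 'moment': array([ 0.04532545,  0.0132503 , -0.01913926]), 'finger_force': 0.0, 'gripper_width': 0.996507390789923}
{'fx': 277.79829065312305, 'fy': 277.79829065312305, 'cx': 258.7184663288196, 'cy': 191.66262963834478, 'hand_eye': array([[-1.51233226e-04, -9.54670562e-01, -2.97664401e-01,
         8.56020931e-02],
       [ 9.99999501e-01, -4.38444471e-04,  8.98115054e-04,
        -7.52505175e-04],
       [-9.87913314e-04, -2.97664117e-01,  9.54670151e-01,
        -1.69973159e-01],
       [ 0.00000000e+00,  0.00000000e+00,  0.00000000e+00,
         1.00000000e+00]])}
```

View pics/top0.png

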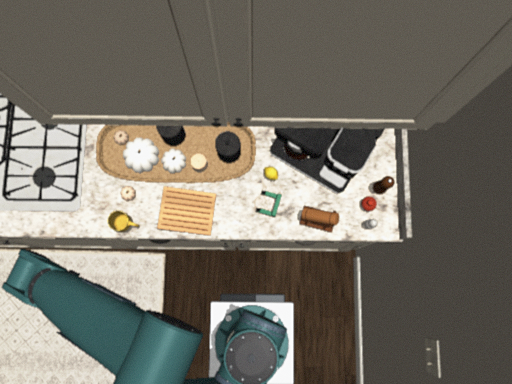

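View pics/scene0.png

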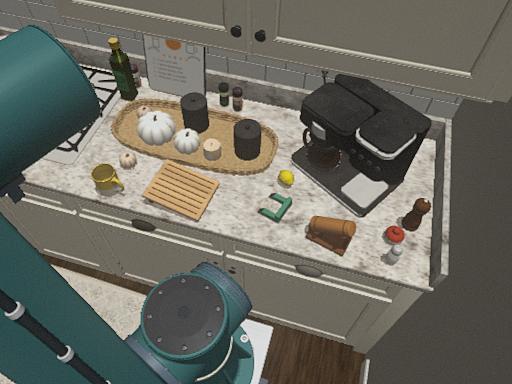

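Top view: board around (187,211), chock (268,204) with toes to the left, pin/stand (320,217), lemon (271,173). I'll measure roughly with the masks, then look closer with the wrist camera.

```bash
cat > h.py <<'E'
from workcell import r
import cv2,numpy as np
from scipy.spatial.transform import Rotation as Ro
def cam(n):
    p=r.camera_params(n)
    if n=="wrist":
        s=r.get_state(); T=np.eye(4); T[:3,:3]=Ro.from_euler("xyz",s["tool_rot"]).as_matrix(); T[:3,3]=s["eef_pos"]
        M=np.linalg.inv(T@p["hand_eye"]); R,t=M[:3,:3],M[:3,3]
    else: R,t=np.array(p["R"]),np.array(p["t"])
    return dict(K=np.array([p["fx"],p["fy"],p["cx"],p["cy"]]),R=R,t=t)
def ray(c,uv):
    uv=np.atleast_2d(uv).astype(float); d=np.c_[(uv-c["K"][2:])/c["K"][:2],np.ones(len(uv))]@c["R"]
    return -c["R"].T@c["t"],d
def plane(c,uv,p0,n=(0,0,1)):
    o,d=ray(c,uv); n=np.array(n,float); return o+d*(((np.array(p0)-o)@n)/(d@n))[:,None]
def proj(c,X):
    q=np.atleast_2d(X)@c["R"].T+c["t"]; return q[:,:2]/q[:,2:]*c["K"][:2]+c["K"][2:]
def mask(im,lo,hi):
    h=cv2.cvtColor(im,cv2.COLOR_RGB2HSV); return cv2.inRange(h,np.array(lo),np.array(hi))
def biggest(m):
    cs,_=cv2.findContours(m,cv2.RETR_EXTERNAL,cv2.CHAIN_APPROX_NONE); return max(cs,key=cv2.contourArea)
E
python3 - <<'E'
from h import *
c=cam("top")
for n,uv,z in [("board",(187,211),.038),("chock",(268,204),.015),("pin",(320,217),.09),("lemon",(271,173),.025),("mug",(120,221),.05),("pump",(128,193),.03),("mill",(384,187),.08),("salt",(370,224),.05),("red",(369,203),.03)]:
    print(n,plane(c,uv,(0,0,z)).round(3))
for p,o in [([.5,.0,.36],[np.pi,0,np.pi]),([.5,.0,.36],[np.pi,0,np.pi/2]),([.5,-.2,.36],[np.pi,0,0]),([.5,-.05,.36],[np.pi,0,0])]:
    q=r.ik(p,o); print(None if q is None else np.round(q,2))
im=cv2.imread("pics/top0.png")[150:260,100:400]
cv2.imwrite("pics/topc.png",cv2.resize(im,None,fx=2.66,fy=2.66,interpolation=cv2.INTER_CUBIC))
E
```

```text
board [[0.497 0.26  0.038]]
chock [[ 0.532 -0.059  0.015]]
pin [[ 0.471 -0.255  0.09 ]]
lemon [[ 0.657 -0.07   0.025]]
mug [[0.452 0.517 0.05 ]]
pump [[0.567 0.497 0.03 ]]
mill [[ 0.593 -0.507  0.08 ]]
salt [[ 0.452 -0.455  0.05 ]]
red [[ 0.538 -0.459  0.03 ]]
[-0.05 -0.1   2.01  0.    1.24 -1.62]
[-0.05 -0.1   2.01 -0.    1.24 -0.05]
[-0.42 -0.03  1.94 -0.    1.23  1.15]
[-0.15 -0.1   2.01 -0.    1.24  1.42]
```

View pics/topc.png

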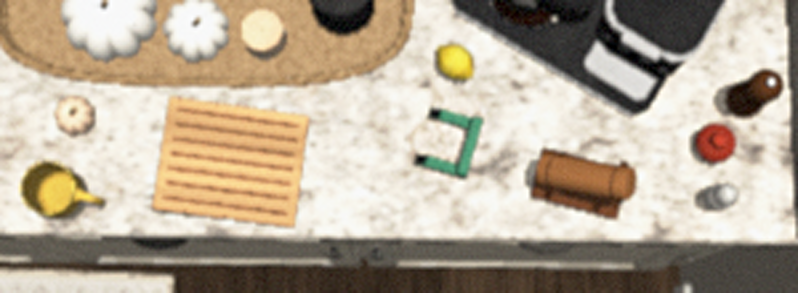

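Enlarged top view: board corners at about (172,95), (307,115), (295,225), (153,210); chock bar at right (470,147) with the toes at about (425,113)/(418,160); the pin's axis is nearly parallel to −y with its high end to the right. Next come wrist shots.

```bash
python3 - <<'E'
from h import *
import pickle
D={}
for k,p in [("b",[.48,.26,.28]),("m",[.48,.06,.28]),("c",[.48,-.06,.28]),("p",[.46,-.25,.30])]:
    r.move_pose(p,[np.pi,0,np.pi]); r.pause(.15)
    c=cam("wrist"); im=r.get_image("wrist"); D[k]=(c,im)
print(r.get_state()["clock"])
pickle.dump(D,open("d.pkl","wb"))
cv2.imwrite("pics/w1.png",np.hstack([cv2.resize(D[k][1],(400,300)) for k in "bc"])[:,:,::-1])
cv2.imwrite("pics/w2.png",D["p"][1][:,:,::-1])
E
```

```text
4.775
```

View pics/w1.png

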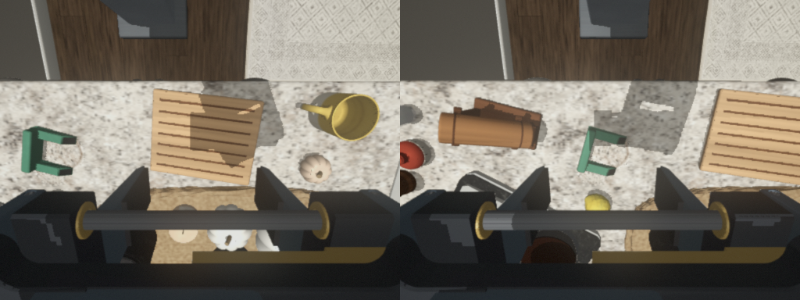

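View pics/w2.png

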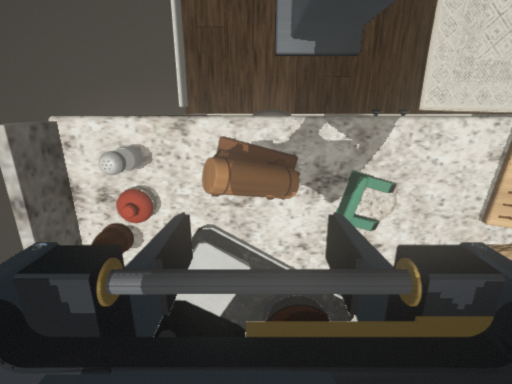

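Wrist views (left: board, right: chock): board at approx (205,135) in the left half, chock at (600,150) and pin at (490,128) in the right half; in the third, pin at (250,178) and chock at (365,200). I'll enlarge the relevant parts to pick out corners.

```bash
python3 - <<'E'
from h import *
import pickle
D=pickle.load(open("d.pkl","rb"))
def crop(k,x,y,w,h,s):
    a=cv2.resize(D[k][1][y:y+h,x:x+w],(w*s,h*s),interpolation=cv2.INTER_CUBIC)
    for i in range(0,w,10): a[:6 if i%50 else 14,i*s]=(255,0,0)
    for i in range(0,h,10): a[i*s,:6 if i%50 else 14]=(255,0,0)
    return a
a=crop("c",220,150,80,75,4); b=crop("p",195,130,120,75,4)  # 320x300, 480x300
c=crop("b",180,105,180,150,2); d=crop("c",40,110,150,100,3) # 360x300, 450x300
cv2.imwrite("pics/m.png",np.vstack([np.hstack([a,b]),np.hstack([c,d[:, :440]])])[:,:,::-1])
E
```

```text
(no output)
```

View pics/m.png

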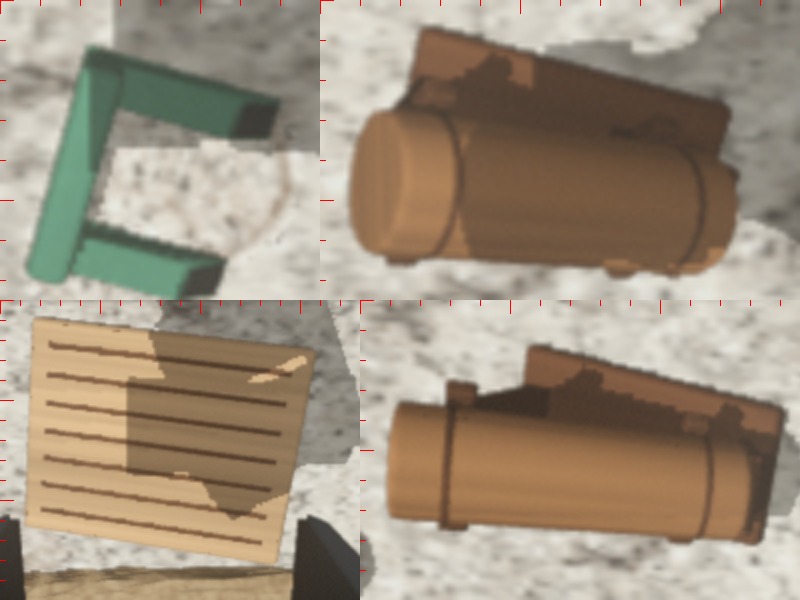

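The crops show clean corners for the chock toes, board and stand base. I'll compute poses from them.

```bash
cat > meas.py <<'E'
from h import *
import pickle
D=pickle.load(open("d.pkl","rb"))
def px(l,o,s): return np.array(l)/s+np.array(o)-(0.5-0.5/s)
# chock
cc=D["c"][0]
g=px([(280,100),(271,138),(225,258),(213,298)],(220,150),4); G=plane(cc,g,(0,0,0))
toe=G.mean(0); d=G[0]-G[3]; print("toe width",np.linalg.norm(d),np.linalg.norm(G[1]-G[2]))
yc=(G[0]+G[1]-G[2]-G[3])
top=plane(cc,px([(88,47),(27,272)],(220,150),4),(0,0,.04)); print("bar rear edge",top.round(4),np.linalg.norm(top[0]-top[1]))
for nm,v in [("toe",d),("bar",top[0]-top[1])]:
    # left of chock(+y chock): x axis to +y world => y axis = -x world; d points to -x world
    print(nm,"yaw chock x",np.degrees(np.arctan2(v[1],v[0])-np.pi/2)%360)
xa=np.array([d[1],-d[0],0])/np.linalg.norm(d[:2]); print("toe",toe.round(4),"grip from toe",(toe-xa*.075).round(4),"grip from bar",(top.mean(0)+xa*.009).round(4))
# board
cb=D["b"][0]; e=px([(33,18),(314,48),(277,263),(27,226)],(180,105),2); psi=0.
for _ in range(5):
    n=Ro.from_euler("z",psi).apply([0,-np.sin(np.radians(8)),np.cos(np.radians(8))])
    B0=plane(cb,e,(.5,.26,.038),n); o=B0.mean(0)
    B=plane(cb,e,(o[0],o[1],.038),n)
    u=(B[1]-B[0])+(B[2]-B[3]); psi=np.arctan2(u[1],u[0])-np.pi/2
w=(B[3]-B[0])+(B[2]-B[1])
print("board",B.mean(0).round(4),"yaw",np.degrees(psi),"by width dir",np.degrees(np.arctan2(w[1],w[0])),[np.linalg.norm(B[i]-B[(i+1)%4]).round(4) for i in range(4)])
# stand
for k,l,o,s in [("p",[(105,28),(408,102)],(195,130),4),("c",[(170,45),(423,108)],(40,110),3)]:
    S=plane(D[k][0],px(l,o,s),(0,0,.012)); v=S[0]-S[1]; L=np.linalg.norm(v); v/=L
    nn=np.array([-v[1],v[0],0]); C=S.mean(0)+nn*.04
    print("stand",k,L,"centre",C.round(4),"yaw",np.degrees(np.arctan2(v[1],v[0])))
    P=C.copy();P[2]=.078
    a=np.array([v[0]*np.cos(np.pi/6),v[1]*np.cos(np.pi/6),.5])
    for kk,oo,ss in [("p",(195,130),4),("c",(40,110),3)]:
        c=D[kk][0]; th=np.linspace(0,2*np.pi,60); m=np.cross(a,nn)
        for t in (-.07,.07):
            q=proj(c,P+a*t+.025*(np.cos(th)[:,None]*nn+np.sin(th)[:,None]*m)); q=(q-np.array(oo)+.375)*ss
            print(kk,t,"box in crop",q.min(0).round(),q.max(0).round())
E
python3 meas.py
```

```text
toe width 0.09343947770551803 0.05726194630774511
bar rear edge [[ 0.4749 -0.0846  0.04  ]
 [ 0.5656 -0.1105  0.04  ]] 0.09435922190992102
toe yaw chock x 73.57385807491508
bar yaw chock x 74.11136338541105
toe [ 0.5492 -0.0203  0.    ] grip from toe [ 0.528  -0.0923  0.    ] grip from bar [ 0.5228 -0.0889  0.04  ]
board [0.499  0.2612 0.038 ] yaw -5.486879321308249 by width dir -5.3711416225916855 [np.float64(0.2045), np.float64(0.1667), np.float64(0.2052), np.float64(0.1666)]
stand p 0.12802598581601782 centre [ 0.4777 -0.2573  0.012 ] yaw -103.5927096727336
p -0.07 box in crop [344. 148.] [424. 273.]
p 0.07 box in crop [ 24. 107.] [ 83. 259.]
c -0.07 box in crop [367. 140.] [393. 240.]
c 0.07 box in crop [ 24. 100.] [ 37. 222.]
stand c 0.13074113115222447 centre [ 0.4783 -0.2548  0.012 ] yaw -104.15608828748482
p -0.07 box in crop [350. 151.] [430. 276.]
p 0.07 box in crop [ 31. 107.] [ 92. 259.]
c -0.07 box in crop [371. 142.] [398. 242.]
c 0.07 box in crop [ 30. 101.] [ 43. 222.]
```

```bash
cat > plan.py <<'E'
from h import *
def eul(x,z):
    y=np.cross(z,x); return Ro.from_matrix(np.c_[x,y,z]).as_euler("xyz")
psi=np.radians(-5.4); t=np.radians(8)
Rb=Ro.from_euler("z",psi).as_matrix()@Ro.from_euler("x",t).as_matrix(); ob=np.array([.499,.261,.038])
bx,by,bn=Rb.T
def bp(x,y,z): return ob+Rb@np.array([x,y,z])
G=.019
grip=np.array([.525,-.0905,.028]); ych=np.radians(73.8)
pin=np.array([.478,-.2555,.078]); yp=np.radians(-104)
a=np.array([np.cos(yp)*np.cos(np.pi/6),np.sin(yp)*np.cos(np.pi/6),.5])
pn=np.array([-np.cos(yp)*.5,-np.sin(yp)*.5,np.cos(np.pi/6)])
E_ch=[np.pi,0,np.pi+ych-np.pi/2]
E_bd=eul(-bx,-bn)   # tool y = board y
def ep(s): return eul(s*a,-pn)
E
python3 - <<'E'
from plan import *
assert abs(r.tcp_to_grasp-G)<1e-3
f=lambda q:None if q is None else np.round(q,2)
print(f(r.ik(grip+[0,0,-G],E_ch)))
for z in (.028,.09): print("bd-",f(r.ik(bp(0,-.065,z)-bn*G,E_bd)))
for s in (1,-1):
    for h in (0,.1): print("pin",s,f(r.ik(pin+pn*(h-G),ep(s))))
for s in (1,-1):
  for z in (.025,.15): print("bd",s,f(r.ik(bp(0,.022,z)-bn*G,eul(s*bx,-bn))))
print(np.degrees(E_bd))
E
```

```text
[-0.21  0.46  2.12  0.    0.56 -1.5 ]
bd- [ 0.27  0.39  2.16  0.25  0.56 -1.42]
bd- [ 0.25  0.27  2.16  0.21  0.68 -1.39]
pin 1 [-0.3   0.42  2.13 -0.83  0.74 -2.53]
pin 1 [-0.21  0.26  2.12 -0.69  0.9  -2.63]
pin -1 [-0.3   0.42  2.13 -0.83  0.74  0.61]
pin -1 [-0.21  0.26  2.12 -0.69  0.9   0.51]
bd 1 [0.41 0.42 2.08 0.22 0.59 1.9 ]
bd 1 [0.39 0.2  2.07 0.17 0.81 1.94]
bd -1 [ 0.41  0.42  2.08  0.22  0.59 -1.24]
bd -1 [ 0.39  0.2   2.07  0.17  0.81 -1.2 ]
[172.    0.  174.6]
```

```bash
python3 - <<'E'
from plan import *
g=grip-[0,0,G]
r.set_gripper(.7)
r.move_pose(g+[0,0,.09],E_ch); r.line_to(g,rate=.1)
r.set_gripper(0,25); s=r.get_state(); print("grip",s["gripper_width"],s["finger_force"])
r.line_to(g+[0,0,.12],rate=.15)
P=lambda z:bp(0,-.065,z)-bn*G
r.move_pose(P(.11),E_bd)
r.line_to(P(.036),rate=.1)
hit=r.line_to(P(.022),rate=.02,threshold=3); s=r.get_state()
print("hit",hit,(Rb.T@(s["eef_pos"]+bn*G-ob)).round(4),s["ft_force"].round(1))
r.set_gripper(.55); r.pause(.2)
r.line_to(P(.12),rate=.12)
r.move_pose([.46,.15,.30],[np.pi,0,np.pi]); r.pause(.15)
import pickle
c=cam("wrist"); im=r.get_image("wrist"); pickle.dump((c,im),open("d2.pkl","wb"))
cv2.imwrite("pics/ch.png",cv2.resize(im[80:260,200:440],None,fx=3.3,fy=3.3,interpolation=cv2.INTER_CUBIC)[:,:,::-1])
q=proj(c,[bp(0,-.065,.04),bp(.046,.01,0),bp(-.046,.01,0)]); print("expected in crop",((q-[200,80])*3.3).round()); print(r.get_state()["clock"])
E
```

```text
grip 0.19694387818318637 25.00013530254364
hit True [ 0.0001 -0.065   0.0276] [ 0.7  0.4 -1.5]
expected in crop [[285. 357.]
 [426. 443.]
 [459. 262.]]
14.3333
```

View pics/ch.png

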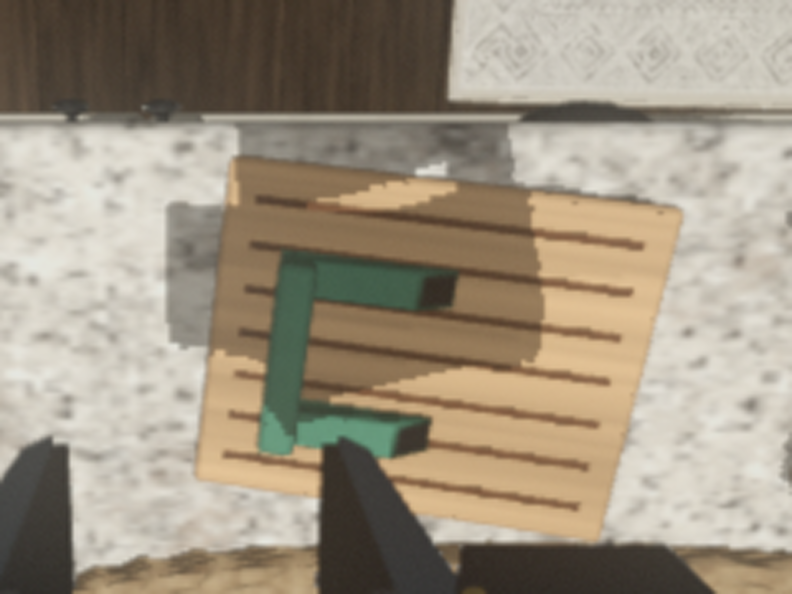

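The chock lies flat with its toes uphill: toe corners at about (457,272) and (417,452) against the expected (459,262) and (426,443), about 4 mm off in x, which is well within tolerance. Now the pin.

```bash
python3 - <<'E'
from plan import *
r.set_gripper(.95)
Q=lambda h:pin+pn*(h-G)
r.move_pose(Q(.14),ep(-1)); r.line_to(Q(0),rate=.1)
r.set_gripper(0,35); s=r.get_state(); print("grip",s["gripper_width"]*.091,s["finger_force"],s["ft_force"].round(1))
r.line_to(Q(.13),rate=.1); s=r.get_state(); print("lifted",s["gripper_width"]*.091,s["ft_force"].round(1),s["clock"])
r.move_pose(bp(.002,.04,.15)-bn*G,E_bd); r.pause(.2); print(r.get_state()["ft_force"].round(1))
import pickle
cv2.imwrite("pics/pin.png",np.hstack([r.get_image("scene")[100:330,60:370],r.get_image("wrist")[60:290,100:460]])[:,:,::-1]); print(r.get_state()["clock"])
E
```

```text
grip 0.04915018524418356 34.95941877365112 [ 5.3  0.2 -0.3]
lifted 0.04946401392859066 [-0.3 -0.2 -2.8] 20.2833
[ 0.1  0.9 -3.5]
22.3083
```

View pics/pin.png

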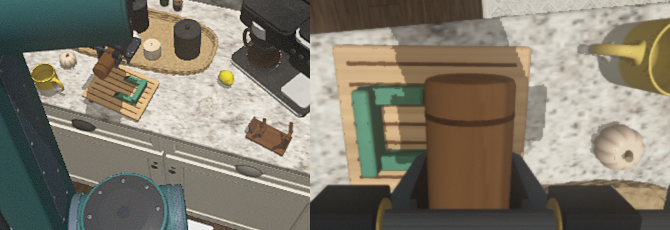

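The pin is held square across the slope above the board, with the chock to its left (downhill). I'll lower it to contact, ease it downhill onto the toes, then look.

```bash
python3 - <<'E'
from plan import *
P=lambda y,z:bp(.003,y,z)-bn*G
L=lambda:(Rb.T@(r.get_state()["eef_pos"]+bn*G-ob)).round(4)
r.line_to(P(.036,.045),rate=.08)
h=r.line_to(P(.036,.018),rate=.015,threshold=3); p=L(); print(h,p,r.get_state()["ft_force"].round(1))
z=p[2]+.0005
h=r.line_to(P(.010,z),rate=.012,threshold=2); print(h,L(),r.get_state()["ft_force"].round(1))
r.pause(.3)
s=r.get_state(); print(s["finger_force"],L(),s["ft_force"].round(1),s["clock"])
c=cam("wrist"); im=r.get_image("wrist"); cv2.imwrite("pics/set.png",cv2.resize(im[30:230,120:380],None,fx=2.5,fy=2.5)[:,:,::-1])
E
```

```text
True [0.003  0.036  0.0263] [-1.2 -0.6  7.1]
True [0.003  0.036  0.0263] [-0.7  0.7  5.3]
34.95372533798218 [0.003  0.036  0.0262] [-0.   0.2  5.6] 25.5417
```

View pics/set.png

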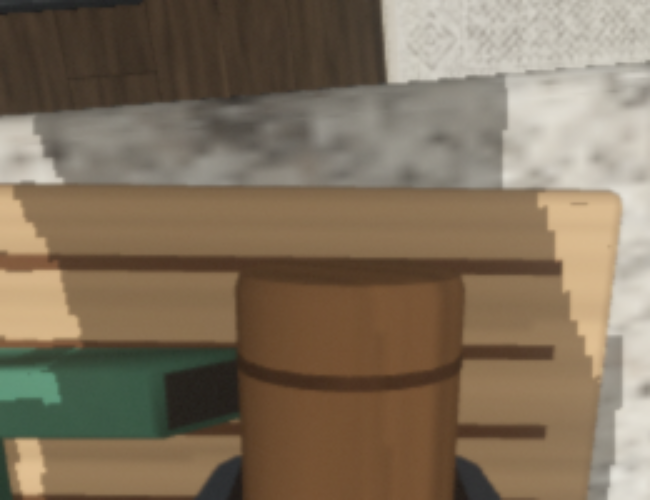

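The pin rests on the board a few mm uphill of the toes; the downhill step stopped at once because of the unloading force. I'll relieve the load, then slide down.

```bash
python3 - <<'E'
from plan import *
P=lambda y,z:bp(.003,y,z)-bn*G
L=lambda:(Rb.T@(r.get_state()["eef_pos"]+bn*G-ob)).round(4)
F=lambda:(Rb.T@r.get_state()["ft_force"]).round(1)
z=.0275
r.line_to(P(.036,z),rate=.01); r.pause(.3); print(L(),F())
r.line_to(P(.032,z),rate=.01); r.pause(.2); print(L(),F())
h=r.line_to(P(.010,z),rate=.01,threshold=2); print(h,L(),F()); r.pause(.3); print(L(),F(),r.get_state()["clock"])
c=cam("wrist"); im=r.get_image("wrist"); cv2.imwrite("pics/set2.png",cv2.resize(im[30:230,120:380],None,fx=2.5,fy=2.5)[:,:,::-1])
E
```

```text
[0.0029 0.036  0.0274] [ 0.3 -0.5 -2.5]
[0.003  0.0321 0.0275] [ 0.8  0.2 -3. ]
True [0.0031 0.0158 0.0275] [1.  0.9 2.2]
[0.003  0.0159 0.0273] [2.4 1.8 4.4] 28.7667
```

View pics/set2.png

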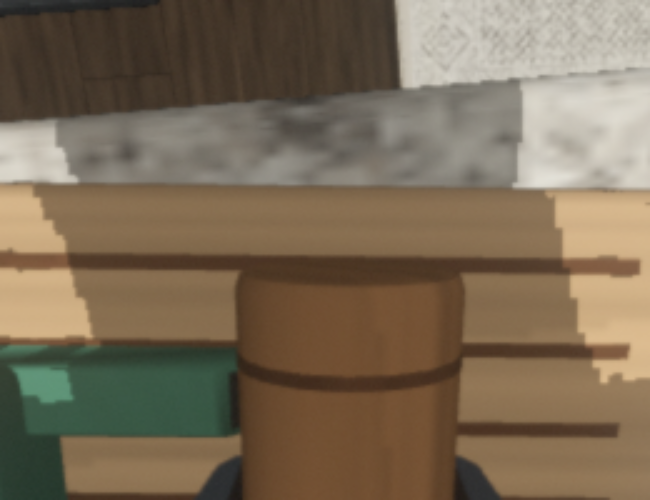

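The pin has come up against the toes (contact at y≈16 mm), slightly on the ramp. I'll seat it down to the board, then open slowly.

```bash
python3 - <<'E'
from plan import *
P=lambda y,z:bp(.003,y,z)-bn*G
L=lambda:(Rb.T@(r.get_state()["eef_pos"]+bn*G-ob)).round(4)
F=lambda:(Rb.T@r.get_state()["ft_force"]).round(1)
r.line_to(P(.0172,.0275),rate=.01); r.pause(.2); print(L(),F())
r.line_to(P(.0170,.0265),rate=.01); r.pause(.4); print(L(),F())
w=r.get_state()["gripper_width"]
for d in (.01,.03,.06,.12,.25,.35): r.set_gripper(w+d)
r.pause(.3); r.line_to(P(.017,.14),rate=.08)
r.move_pose([.46,.20,.32],[np.pi,0,np.pi]); r.pause(.2)
import pickle
c=cam("wrist"); im=r.get_image("wrist"); pickle.dump((c,im),open("d3.pkl","wb")); print(r.get_state()["clock"])
q=proj(c,[bp(.07,.0185,.05),bp(-.07,.0185,.05)]); print(((q-[170,80])*3.2).round())
cv2.imwrite("pics/fin.png",cv2.resize(im[80:260,170:410],None,fx=3.2,fy=3.2,interpolation=cv2.INTER_CUBIC)[:,:,::-1])
E
```

```text
[0.0028 0.017  0.0273] [ 0.3 -0.7 -2.8]
[0.003  0.017  0.0265] [ 0.2 -0.6 -3.4]
34.6583
[[418. 497.]
 [461. 214.]]
```

View pics/fin.png

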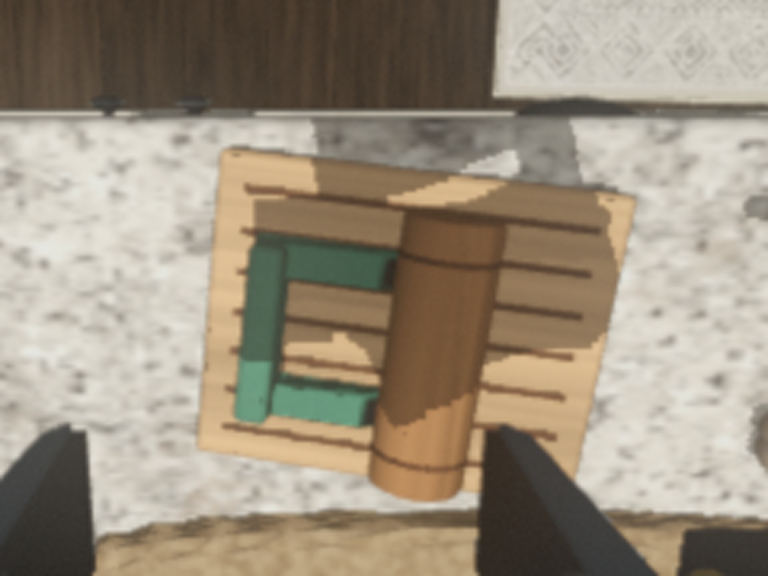

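The pin lies level across the board against both toes (ends at about (457,214) and (418,497), as predicted), and the gripper is clear. Signing off.

```bash
python3 -c "
from workcell import r
print(r.sign_off())"
```

```text
the job is handed in; nothing more can be done
None
```

The job is handed in at about 35 s on the robot's clock; the last picture shows the chock on the lower half of the board with its toes uphill and the pin released, level and against both toes (the hand-in call gave no verdict).

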